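Start the curing box on a mended fragment

TASK

Set the lamp curing box going on the mended ceramic fragment, with closed fingers and without gripping anything: first push the box's projecting tray fully home, then press down the raised far end of the rocker switch so that it tips right over, then press the timer's round key all the way down and let it come up. Keep to that order, do not press the timer's square key, and leave the other things on the bench where they are.

Things in the scene. Friction and masses are not known exactly. Their poses are not given: they have to be found in the camera images.
- cure_box: fixed grey metal curing box, 200 deep (x) x 160 wide (y) x 90 mm high; origin at the foot of the middle of its front face, +x points into the box (the way the tray is pushed), z up; a small shard lies on the rear half of its top
- tray_front (a point): centre of the outer face of the box's sliding tray front, a plain grey panel 156 wide x 76 high (8 to 84 mm above the bench) x 14 mm thick; the point is 46 mm above the bench, moves with the tray and has the box's axes. With the tray home it lies 14 mm in front of the box's front face. A mended green glazed fragment fixed in the tray rides with it and needs no handling
- tray (a joint): how far the tray projects from the box, m: 0 fully home against its stop, 0.055 to 0.085 at the start, 0.09 at most; about 2.5 N of friction, stays where it is left
- switch_unit: fixed white box 110 (x) x 70 (y) x 40 mm high carrying one long grey rocker along its x axis; origin at the centre of its underside; +x points away from the robot, give or take 35 degrees
- rocker_far_end (a point): where to press the rocker: on top of its far (+x) end, 23 mm from the pivot and about 61 mm above the bench when raised. The rocker is 60 long x 28 wide x 8 mm thick and pivots in its middle 52 mm above the bench. The point moves with the rocker and drops about 9 mm when it is tipped over; press no nearer the pivot than this
- rocker (a joint): angle of the rocker, rad: 0 off (far end raised, near end down), 0.4 on (far end down, near end raised); it turns against friction of 0.05 N m (some 2 to 5 N at the far end) and stays where it is left
- timer: fixed white timer box 90 (x) x 150 (y) x 40 mm high with a small black window in the middle and two grey keys; origin at the centre of its underside; seen from the robot the round key is at the left (+y) and the square one at the right
- round_key_top (a point): top centre of the round key (30 mm diameter), 52 mm above the bench when up, 42 mm to the timer's +y side; moves with the key
- round_key (a joint): travel of the round key, m: 0 up, 0.006 fully down; it springs back, 1.5 N to start it and 5 N fully down
- square_key_top (a point): top centre of the square key (28 x 28 mm), 52 mm above the bench, 42 mm to the timer's -y side; not to be pressed
- square_key (a joint): travel of the square key, m: 0 up, 0.006 fully down; springs back; not to be pressed
- jar: loose closed jar, 46 mm diameter x 65 mm high, behind the switch unit; origin under its centre; leave alone
- putty_stick: loose pale stick of set filler, 50 x 24 x 24 mm, in front of the timer; origin under its centre; leave alone
- shard: loose flat green glazed shard, 65 x 45 x 12 mm, on top of the curing box towards its rear; origin under its centre; leave alone
- spatula: loose spatula with a wooden handle, 150 mm long, lying near the robot a little to its right; leave alone
- brush: loose brush with a wooden handle, 160 mm long, lying near the robot at its left; leave alone
- cup: loose white ceramic cup, 70 mm diameter x 70 mm high, near the robot at its right; origin under its centre; leave alone
- cork_block: loose cork block, 40 x 60 x 30 mm, behind the timer; origin under its centre; leave alone

How it is judged (in metres and radians):
On the way, in this order (a step that is already met when the one before it is completed fails the run):
1. the tray is pushed fully home (within 4 mm) (value of joint tray below 0.004 m), for 0.2 s.
2. the rocker is tipped over to on (beyond 0.33 of 0.4 rad) (value of joint rocker above 0.33 rad), for 0.2 s.
3. the round key is pressed down (beyond 4.5 of 6 mm) (value of joint round_key above 0.0045 m), for 0.04 s.
At the end, for the whole second after the job is handed in: the tray is home within 4 mm, the rocker is over beyond 0.33 rad, both timer keys are up within 2 mm, and every loose thing is within 30 mm of where it started (value of joint tray below 0.004 m and value of joint rocker above 0.33 rad and value of joint each of round_key, square_key below 0.002 m and distance of each of jar, putty_stick, shard, spatula, brush, cup, cork_block from where it was at the start of the episode below 0.03 m); the robot touches nothing.
It fails at once if the rocker is tipped (beyond 0.2 rad) while the tray is more than 10 mm from home (value of joint rocker above 0.2 rad and value of joint tray above 0.01 m).
It fails at once if the round key is pressed (beyond 3 mm) before the tray is home and the rocker is over (value of joint round_key above 0.003 m and (value of joint tray above 0.01 m or value of joint rocker below 0.3 rad)).
It fails at once if the square key is pressed (beyond 3 mm) (value of joint square_key above 0.003 m).
It fails at once if a loose thing is lifted, carried or shoved more than 30 mm (distance of any of jar, putty_stick, shard, spatula, brush, cup, cork_block from where it was at the start of the episode above 0.03 m).
It fails at once if the jar or the cup is knocked over (angle between any of jar, cup's own z axis and vertical above 0.5 rad).
It also fails if it takes over 51 s, if anything falls off the work surface, if the arm or the gripper's body presses on something with over 40 N, if the wrist force passes 120 N, or if a joint passes its speed limit or range.

ROBOT

A 6-joint arm with a two-finger parallel gripper is mounted at the origin on the work surface. World frame = base frame: x ahead of the robot, y to its left, z up, the work surface at z = 0. Lengths are in mm, angles in rad, forces in N, time in s.
With the tool pointing down it reaches from about 300 to 775 mm from the base axis. Payload 14.6 kg.
Tool frame: the origin (TCP) lies at the very end of the fingers, on their centre line; the grasp point (between the pads) lies 19 mm behind it (grip_point_offset is the distance from the TCP to the grasp point, in mm); z points along the fingers, y is the line along which they close (so a half turn about z gives the same grasp; the last joint's range is limited). The gripper opens to 94 mm and grips with 3 to 60 N. Pads are 16 mm wide; open, the fingers measure 119 mm over their backs; the gripper's body (75 mm by 177 mm) begins 78 mm behind the grasp point.
Start: joints at [1.119, 0.3, 1.521, -0, 1.321, -0.067], TCP at [206.452, 509.771, 205.446] pointing down, gripper open.
Joint ranges: [-3.03, 3.03], [-0.79, 2.21], [0.23, 2.52], [-1.04, 4.18], [0, 3.07], [-2.55, 2.55]. Speed limits (rad/s): [2.22, 2.22, 2.57, 3.14, 3.14, 3.14].

INTERFACE

Orientations are given as [roll, pitch, yaw] about the fixed x, y, z axes, in that order (R = Rz(yaw) Ry(pitch) Rx(roll)).
In Python, from cell import read_state, camera, camera_info, sign_off, grip_point_offset gives the robot as it stands.
- The arm moves only by the shell command python3 -m handwheel 'ROWS' [FORCE]. ROWS is text: rows parted by semicolons, each of 5 numbers parted by spaces: the shift along the world's x, y, z in units of 40 mm (1.0 is 40 mm), then the turn about the world's z in units of 5 degrees (1.0 is 5 degrees), then the closure, from 0 (fully open) to 1 (shut). In form: dx dy dz yaw gripper; .... A call has 1 to 12 rows; each row shifts and turns the commanded pose from where the row before left it; what a row does not reach is not made up. A row lasts 1/12 s, in which the tool goes at most 41.7 mm and 7.16 degrees, less where a joint would pass 70% of its speed; a pose out of reach is approached as far as the arm can. A call is refused whole if a number of a shift passes 1 or a number of a turn 1, either way. A call with a gripper value outside its range is refused whole. The fingers move at their own pace and stop on an object; FORCE is the grip in N (left out, the last holds). Time passes only in rows, so rows that do not move let the fingers close. It gives the time, the measured TCP pose, the force, the opening and the grip force at its end, in the units of the state.
- read_state(): the state, without advancing time (a new reading comes with each control period).
- camera(name): name is "side" or "top"; returns (picture, depth): 420x560x3 uint8, red, green, blue; 420x560 float32, mm along the optical axis (not along the pixel's ray), 0 where there is no reading.
- camera_info(name): a dict with "intrinsics" (3x3 intrinsics, pixels), "k1" (the pictures are not rectified: a ray, as slopes to the right and down, at radius r is drawn at 1 + k1 r^2 times it, then the intrinsics apply), "world_from_camera" (4x4, takes a point from camera to world coordinates). Camera axes: x right, y down, z forward; pixel columns grow to the right and rows downward; lengths in mm; the calibration is good to about 2 mm. A picture is of the moment at which its call begins. camera_info takes no time and is no camera call.
- sign_off(): hands the job in; it is judged then, once.
The state is a dict: "clock": time; "joints": joint angles; "qd": joint speeds; "effort": joint torques, N m; "eef_pos": TCP position; "eef_rot": TCP orientation; "wrist_force": force on the tool from outside, world axes, zero at the start; "moment": the same for the moment, N m; "finger_gap": finger opening in mm; "finger_force": force on a finger pad.
Only numpy, scipy, OpenCV 4.12 (cv2) and the standard library are available. Lean on these libraries where they do the work, as an engineer would, in place of code of your own. Each camera call takes 0.05 s, during which the arm holds its last target. There are 200 camera calls.

## Working session

There is one attempt and no reset: what is moved stays moved. The work goes in short steps, Python scripts to look and compute and a shell command to move; the robot and the scene stay as the last step left them, time stands still between calls to the robot, and variables do not carry over. Pictures are saved under pics/ and viewed, at most 10 in all, crops included, and the job is handed in when it is done.

```bash
mkdir -p pics
cat > h.py <<'E'
import numpy as np,cv2
from cell import *
def ray(n,u,v):
    c=camera_info(n);K=np.array(c["intrinsics"],float);T=np.array(c["world_from_camera"],float)
    p=cv2.undistortPoints(np.array([[[u,v]]],float),K,np.array([c["k1"],0,0,0.]))[0,0]
    return T[:3,3],T[:3,:3]@np.array([p[0],p[1],1.])
def onz(n,u,v,z):
    o,d=ray(n,u,v);return o+d*(z-o[2])/d[2]
def dep(n,u,v,D):
    o,d=ray(n,u,v);return o+d*D[int(round(v)),int(round(u))]
E
python3 - <<'E'
from h import *
for n in("top","side"):
    p,d=camera(n);cv2.imwrite(f"pics/{n}0.png",p[:,:,::-1]);np.save(f"{n}0.npy",d);print(n,np.round(camera_info(n)["world_from_camera"],2).tolist())
print(read_state())
E
```

```text
top [[0.0, -0.99, 0.15, 312.37], [-1.0, -0.0, -0.0, -27.0], [0.0, -0.15, -0.99, 973.05], [0.0, 0.0, 0.0, 1.0]]
side [[0.75, -0.37, 0.55, -57.7], [-0.66, -0.45, 0.6, -558.65], [0.02, -0.81, -0.58, 633.95], [0.0, 0.0, 0.0, 1.0]]
{'clock': 0.1, 'joints': array([ 1.11938367e+00,  3.00412337e-01,  1.52151052e+00,  2.39782299e-06,
        1.32069966e+00, -6.65927699e-02]), 'qd': array([-0.00128409, -0.00190677, -0.00042756, -0.00168319, -0.00026373,
        0.00043668]), 'effort': array([-4.51261394e-04, -5.32649696e+01, -3.53285372e+01,  7.09011080e-02,
        2.35970237e-02, -5.02323883e-05]), 'eef_pos': array([206.36254745, 509.5673686 , 204.94841286]), 'eef_rot': array([-3.14056523e+00, -7.08480446e-05,  2.75677214e+00]), 'wrist_force': array([ 1.24170794, -0.2002468 , -0.94457153]), 'moment': array([ 0.01381326,  0.02516744, -0.01223498]), 'finger_force': 0.0, 'finger_gap': 94.018294724619}
```

View pics/top0.png

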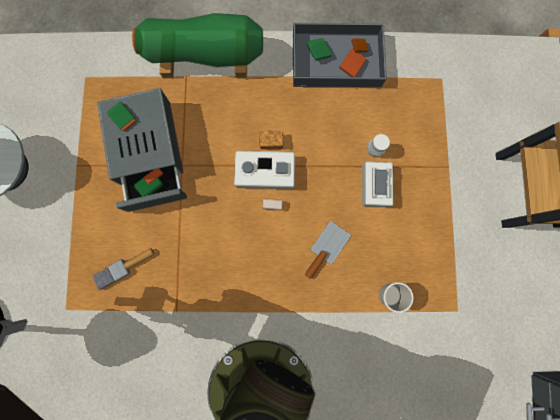

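View pics/side0.png

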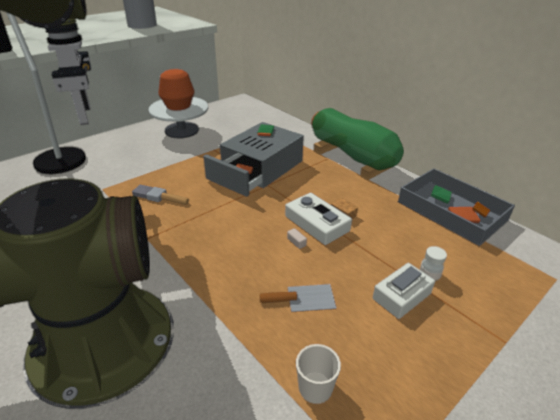

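Top view: curing box upper left with tray front at about (117-185, 203), timer round key near (248,168), rocker near (380,182). The side view agrees. I'll zoom in and measure.

Run:
```python
from h import *
p=cv2.imread("pics/top0.png")
a=cv2.resize(p[80:220,90:200],None,fx=4,fy=4,interpolation=cv2.INTER_CUBIC)[:560,:400]
b=cv2.resize(p[145:195,228:302],(400,270),interpolation=cv2.INTER_CUBIC)
c=cv2.resize(p[155:212,355:405],(237,270),interpolation=cv2.INTER_CUBIC)
im=np.zeros((560,800,3),np.uint8);im[:,:a.shape[1]]=a;im[:270,400:]=b;im[280:550,400:637]=c
cv2.imwrite("pics/zoom.png",im)
D=np.load("top0.npy")
g=lambda *q:[np.round(dep("top",u,v,D),0).tolist() for u,v in q]
print("boxtop",g((105,105),(160,95),(175,160),(112,170),(140,160)))
print("keys",g((248,168),(283,168),(240,155),(290,184)))
print("rock",g(*[(380,v) for v in range(160,206,4)]))
print("tray",g(*[(150,v) for v in range(192,212,2)]))
# white boxes
hsv=cv2.cvtColor(p,cv2.COLOR_BGR2HSV)
m=((hsv[...,1]<40)&(hsv[...,2]>150)).astype(np.uint8)
for n,(x0,y0,x1,y1) in dict(timer=(228,145,302,195),switch=(355,158,405,212)).items():
    k=np.zeros_like(m);k[y0:y1,x0:x1]=m[y0:y1,x0:x1]
    P=[];
    for v,u in zip(*np.nonzero(k)):
        q=dep("top",u,v,D)
        if 34<q[2]<46:P.append(onz("top",u,v,40)[:2])
    r=cv2.minAreaRect(np.array(P,np.float32));print(n,r,len(P))
# box top by height
P=[onz("top",u,v,90)[:2] for v in range(80,200) for u in range(85,195) if 86<dep("top",u,v,D)[2]<94]
r=cv2.minAreaRect(np.array(P,np.float32));print("box",r,cv2.boxPoints(r).tolist())
P=np.array([onz("top",u,v,84)[:2] for v in range(170,215) for u in range(100,195) if 78<dep("top",u,v,D)[2]<88],np.float32)
r=cv2.minAreaRect(P);print("tray",r,cv2.boxPoints(r).tolist())
```

```text
boxtop [[688.0, 384.0, 92.0], [714.0, 251.0, 89.0], [552.0, 208.0, 82.0], [525.0, 356.0, 89.0], [550.0, 290.0, 89.0]]
keys [[540.0, 34.0, 53.0], [540.0, -52.0, 53.0], [576.0, 56.0, 42.0], [503.0, -69.0, 41.0]]
rock [[576.0, -307.0, 3.0], [555.0, -296.0, 40.0], [544.0, -294.0, 43.0], [530.0, -289.0, 61.0], [521.0, -289.0, 58.0], [510.0, -288.0, 59.0], [501.0, -289.0, 55.0], [492.0, -290.0, 52.0], [482.0, -289.0, 53.0], [473.0, -291.0, 45.0], [464.0, -292.0, 41.0], [454.0, -292.0, 40.0]]
tray [[481.0, 276.0, 45.0], [469.0, 263.0, 82.0], [464.0, 262.0, 86.0], [459.0, 263.0, 81.0], [455.0, 263.0, 81.0], [453.0, 270.0, 59.0], [452.0, 277.0, 36.0], [450.0, 283.0, 16.0], [446.0, 287.0, 5.0], [442.0, 288.0, 0.0]]Traceback (most recent call last):
  File "<stdin>", line 21, in <module>
  File "h.py", line 10, in dep
    o,d=ray(n,u,v);return o+d*D[int(round(v)),int(round(u))]
        ~~~^^^^^^^
  File "h.py", line 4, in ray
    c=camera_info(n);K=np.array(c["intrinsics"],float);T=np.array(c["world_from_camera"],float)
ValueError: time passes only in moves, steps and waits
```

View pics/zoom.png

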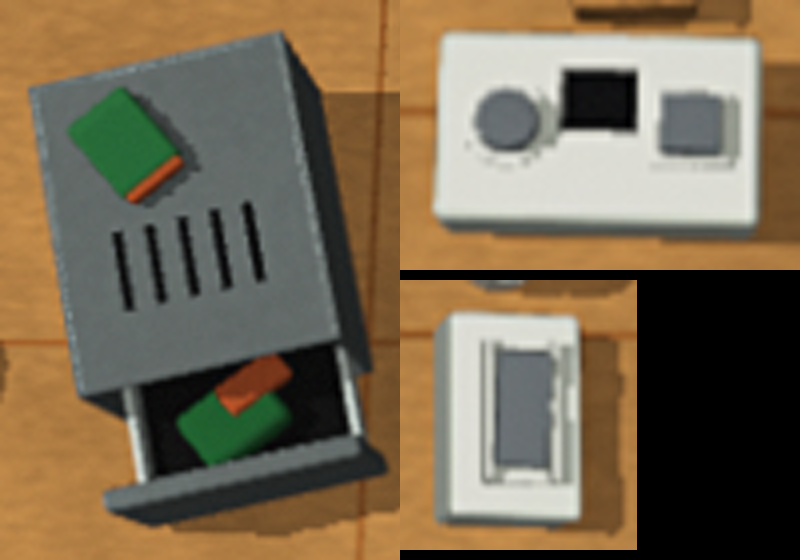

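Zoom: round key top at full-image pixel (247.8,167.2), square (282,168); rocker far edge row ≈169.8, near ≈194, column ≈381; box top corners and tray top outer edge (118,207)-(180.5,193) readable.

```bash
sed -i 's/^def ray/CI={n:camera_info(n) for n in("top","side")}\ndef ray/;s/c=camera_info(n)/c=CI[n]/' h.py
python3 - <<'E'
from h import *
p=cv2.imread("pics/top0.png");D=np.load("top0.npy")
for n,u,v,z in [("bRL",97.5,102.5,90),("bRR",160,88,90),("bFR",174.5,163.75,90),("bFL",110,178.75,90),("tL",118,207.2,84),("tR",180.5,193,84),("round",247.8,167.2,52),("square",282,168.1,52),("rock far",381.4,169.8,63),("rock near",381.2,194.2,42),
 ("swFL",364.9,162.4,40),("swFR",392.5,163,40),("swNR",392.5,204.8,40),("swNL",363.4,204.8,40),("jar",381,143,65)]: print(n,np.round(onz("top",u,v,z),1))
def rect(n,x0,y0,x1,y1,lo,hi,z):
    P=np.array([onz("top",u,v,z)[:2] for v in range(y0,y1) for u in range(x0,x1) if lo<dep("top",u,v,D)[2]<hi],np.float32)
    r=cv2.minAreaRect(P);print(n,r,np.round(cv2.boxPoints(r)).tolist())
rect("box",85,80,195,200,86,94,90)
rect("tray",110,190,190,212,79,90,84)
E
```

```text
bRL [695.1 404.4  90. ]
bRR [732.1 251.4  90. ]
bFR [540.5 206.2  90. ]
bFL [503.8 358.5  90. ]
tL [436.8 337.1  84. ]
tR [471.3 190.4  84. ]
round [542.1  34.8  52. ]
square [540.3 -49.3  52. ]
rock far [ 534.8 -291.7   63. ]
rock near [ 478.1 -294.8   42. ]
swFL [ 559.2 -257.4   40. ]
swFR [ 558.2 -327.2   40. ]
swNR [ 452.  -322.5   40. ]
swNL [ 451.7 -250.2   40. ]
jar [ 602.1 -293.    65. ]
box ((585.336669921875, 298.35052490234375), (268.57354736328125, 162.36892700195312), 13.330950736999512) [[436.0, 346.0], [473.0, 188.0], [735.0, 250.0], [697.0, 408.0]]
tray ((459.95233154296875, 267.19439697265625), (15.190505981445312, 155.16004943847656), 13.135665893554688) [[435.0, 341.0], [470.0, 190.0], [485.0, 193.0], [450.0, 344.0]]
```

Checks agree with the given sizes: box yaw is about 13.2°, tray outer face centre (453,266) with about 57 mm projection, keys 84 mm apart, switch yaw about 0 with the press point near (529,-291). Moving in front of the tray.

```bash
python3 -m handwheel '.5 -.63 0 .7 1;.5 -.63 0 .7 1;.5 -.63 0 .7 1;.5 -.63 0 .7 1;.5 -.63 0 .7 1;.5 -.63 0 .7 1;.5 -.63 0 .7 1;.5 -.63 0 .7 1;.5 -.63 0 .7 1;.4 -.63 0 .7 1;0 0 -.5 0 1;0 0 -.5 0 1'
python3 -m handwheel '0 0 -.7 0 1;0 0 -.7 0 1;0 0 -.7 0 1;0 0 -.5 0 1;0 0 -.3 0 1;0 0 -.1 0 1;0 0 0 0 1;0 0 0 0 1'
```

```text
clock: 1.1
eef_pos: [403.6, 256.6, 165.4]
eef_rot: [3.141, 0.002, -2.918]
wrist_force: [0.3, -0.1, 0.5]
finger_gap: 17.5
finger_force: 0.0
clock: 1.77
eef_pos: [402.7, 257.9, 46.0]
eef_rot: [3.141, 0.0, -2.915]
wrist_force: [0.9, -0.6, 0.4]
finger_gap: 0.7
finger_force: 0.0
```

```bash
python3 -m handwheel '.39 .09 0 0 1;.39 .09 0 0 1;.29 .07 0 0 1;.29 .07 0 0 1;.29 .07 0 0 1;.29 .07 0 0 1;.1 .02 0 0 1;.1 .02 0 0 1;0 0 0 0 1'
```

```text
clock: 2.52
eef_pos: [488.5, 277.9, 46.0]
eef_rot: [3.141, 0.001, -2.916]
wrist_force: [-0.4, -0.2, 0.8]
finger_gap: 0.6
finger_force: 0.0
```

```bash
python3 -m handwheel '.1 .02 0 0 1;.1 .02 0 0 1;.05 .01 0 0 1;0 0 0 0 1'
```

```text
clock: 2.85
eef_pos: [498.4, 279.9, 45.5]
eef_rot: [3.142, 0.0, -2.916]
wrist_force: [0.8, -0.5, -0.3]
finger_gap: 0.3
finger_force: 0.0
```

```bash
python3 -m handwheel '.05 .01 0 0 1;.05 .01 0 0 1;0 0 0 0 1'; python3 -m handwheel '.05 .01 0 0 1;.05 .01 0 0 1;0 0 0 0 1'
```

```text
clock: 3.1
eef_pos: [498.6, 279.8, 45.4]
eef_rot: [-3.141, -0.009, -2.915]
wrist_force: [-31.4, -7.7, 21.8]
finger_gap: 0.7
finger_force: 16.7
clock: 3.35
eef_pos: [498.6, 279.8, 45.5]
eef_rot: [-3.139, -0.019, -2.915]
wrist_force: [-66.4, -18.7, 45.8]
finger_gap: 0.6
finger_force: 34.9
```

Run:
```python
from h import *
p,d=camera("side")
cv2.imwrite("pics/s1.png",cv2.resize(p[100:240,160:340,::-1],None,fx=4,fy=4,interpolation=cv2.INTER_CUBIC))
print(read_state()["eef_pos"],read_state()["wrist_force"])
```

```text
[498.60625779 279.79785208  45.45285918] [-66.67124438 -18.52143146  44.54310569]
```

View pics/s1.png

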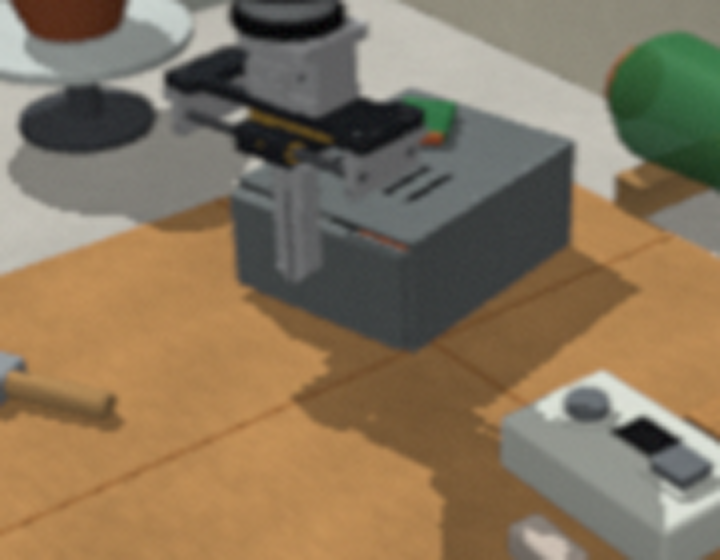

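The tray panel is flush with the box (fingers at crop (297,230)) and the force rose sharply at the stop: tray home. Backing off, rising and travelling to the switch.

```bash
python3 -m handwheel '-.15 -.03 0 0 1;-.3 -.07 0 0 1;-.6 -.14 0 0 1;0 0 .7 0 1;0 0 .7 0 1;0 0 .6 0 1;.1 -.9 0 -.25 1;.1 -.9 0 -.25 1;.1 -.9 0 -.25 1;.1 -.9 0 -.25 1;.1 -.9 0 -.25 1;.1 -.9 0 -.25 1'
python3 -m handwheel '.1 -.9 0 -.25 1;.1 -.9 0 -.25 1;.1 -.9 0 -.25 1;.1 -.9 0 -.25 1;.1 -.9 0 -.1 1;.1 -.9 0 0 1;.1 -.9 0 0 1;.1 -.9 0 0 1;.1 -.9 0 0 1;.1 -.6 0 0 1;0 0 0 0 1'
```

```text
clock: 4.4
eef_pos: [488.1, 54.0, 125.7]
eef_rot: [-3.141, 0.001, -3.047]
wrist_force: [-0.2, 0.4, -0.6]
finger_gap: 1.0
finger_force: 0.0
clock: 5.32
eef_pos: [527.8, -296.5, 125.1]
eef_rot: [-3.141, 0.0, 3.137]
wrist_force: [-0.4, -0.4, -0.7]
finger_gap: 0.6
finger_force: 0.0
```

```bash
python3 -m handwheel '.13 .13 -.5 0 1;0 0 -.5 0 1;0 0 -.4 0 1;0 0 -.1 0 1;0 0 -.05 0 1;0 0 -.05 0 1;0 0 0 0 1'; python3 -m handwheel '0 0 -.05 0 1;0 0 -.05 0 1;0 0 -.05 0 1;0 0 0 0 1'
```

```text
clock: 5.9
eef_pos: [533.6, -287.1, 62.2]
eef_rot: [-3.141, 0.001, 3.141]
wrist_force: [-0.3, -0.5, 0.1]
finger_gap: 0.5
finger_force: 0.0
clock: 6.23
eef_pos: [533.6, -287.2, 55.7]
eef_rot: [-3.141, 0.001, 3.141]
wrist_force: [2.4, -0.0, 2.2]
finger_gap: 0.3
finger_force: 1.3
```

```bash
python3 -m handwheel '0 0 -.05 0 1;0 0 -.05 0 1;0 0 0 0 1';python3 -m handwheel '0 0 -.05 0 1;0 0 0 0 1'
```

```text
clock: 6.48
eef_pos: [533.8, -287.3, 52.1]
eef_rot: [-3.141, 0.001, 3.141]
wrist_force: [2.2, 0.1, 8.7]
finger_gap: 0.9
finger_force: 4.6
clock: 6.65
eef_pos: [534.0, -287.4, 51.7]
eef_rot: [-3.14, 0.002, 3.141]
wrist_force: [-3.4, 3.9, 23.4]
finger_gap: 0.3
finger_force: 11.1
```

Force rises at the stop. Hold, lift, travel to the round key, then look.

```bash
python3 -m handwheel '0 0 0 0 1;0 0 0 0 1;0 0 0 0 1;0 0 .2 0 1;0 0 .7 0 1;0 0 .5 0 1;.02 .9 0 0 1;.02 .9 0 0 1;.02 .9 0 0 1;.02 .9 0 0 1;.02 .9 0 0 1;.02 .9 0 0 1'; python3 -m handwheel '.02 .9 0 0 1;.02 .9 0 0 1;.02 .8 0 0 1;0 0 0 0 1;0 0 0 0 1'
python3 - <<'E'
from h import *
p,d=camera("side");print(read_state()["eef_pos"])
im=np.zeros((560,800,3),np.uint8)
im[:,:400]=cv2.resize(p[180:264,280:340],(400,560));im[:400,400:]=cv2.resize(p[240:320,370:450],(400,400))
cv2.imwrite("pics/s2.png",im[:,:,::-1])
E
```

```text
clock: 7.65
eef_pos: [537.2, -69.4, 105.0]
eef_rot: [3.141, -0.001, 3.141]
wrist_force: [0.8, -1.0, -1.5]
finger_gap: 0.5
finger_force: 0.0
clock: 8.07
eef_pos: [540.0, 34.1, 105.0]
eef_rot: [-3.141, -0.001, -3.14]
wrist_force: [0.2, -0.1, -0.8]
finger_gap: 0.4
finger_force: 0.0
[540.07993234  32.98522387 105.04635527]
```

View pics/s2.png

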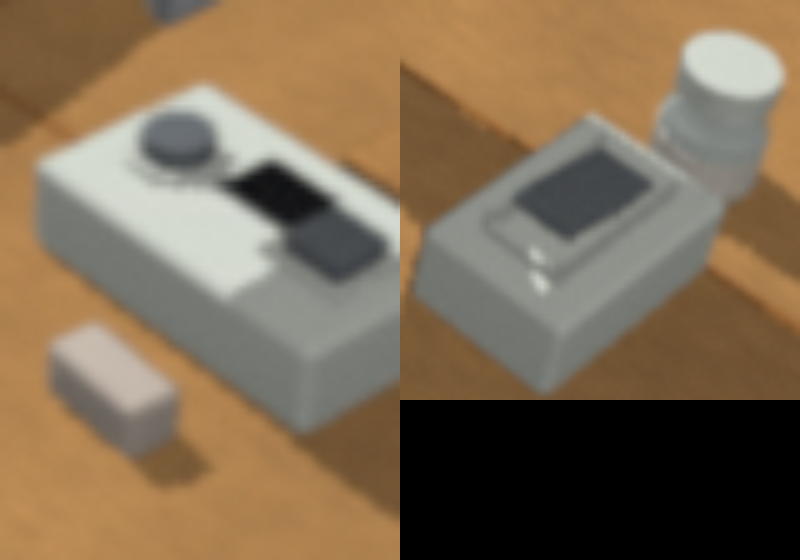

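The rocker (crop (585,190)) looks tipped away, with the near end raised; both timer keys are up. I'll confirm the rocker by depth.

Run:
```python
from h import *
p,D=camera("top")
P=np.array([dep("top",u,v,D) for u in range(378,386) for v in range(172,193)])
P=P[P[:,2]>45];print(len(P),np.polyfit(P[:,0],P[:,2],1),P[:,0].min(),P[:,0].max())
P=np.array([dep("top",u,v,np.load("top0.npy")) for u in range(378,386) for v in range(172,193)])
print(np.polyfit(P[:,0],P[:,2],1))
```

```text
168 [  -2.34324025 1244.59422655] 312.3735162005959 532.8164795993457
[  0.16217999 -26.18712925]
```

Run:
```python
from h import *
p,D=camera("top")
P=np.array([dep("top",u,v,D) for u in range(378,386) for v in range(172,193) if D[v,u]>0])
P=P[(P[:,2]>45)&(P[:,2]<70)];s=np.polyfit(P[:,0],P[:,2],1);print(len(P),s)
```

```text
167 [ -0.24126956 178.23505335]
```

```bash
python3 -m handwheel '.03 .04 -.6 0 1;0 0 -.5 0 1;0 0 -.1 0 1;0 0 0 0 1'
```

```text
clock: 8.55
eef_pos: [541.0, 33.6, 56.4]
eef_rot: [-3.142, -0.003, 3.139]
wrist_force: [-0.6, -0.4, 0.1]
finger_gap: 0.4
finger_force: 0.0
```

Slope changed by about 0.40 rad, so the rocker is fully on. Pressing the round key.

```bash
python3 -m handwheel '0 0 -.1 0 1;0 0 -.06 0 1;0 0 -.06 0 1;0 0 -.03 0 1;0 0 0 0 1'; python3 -m handwheel '0 0 -.03 0 1;0 0 0 0 1;0 0 0 0 1'
```

```text
clock: 8.97
eef_pos: [542.1, 34.3, 48.0]
eef_rot: [-3.141, 0.001, 3.141]
wrist_force: [1.0, -2.7, 3.3]
finger_gap: 0.6
finger_force: 1.9
clock: 9.22
eef_pos: [542.0, 34.5, 46.6]
eef_rot: [-3.141, 0.001, 3.141]
wrist_force: [2.5, -2.4, 4.2]
finger_gap: 0.8
finger_force: 2.3
```

```bash
python3 -m handwheel '0 0 -.05 0 1;0 0 0 0 1;0 0 0 0 1'
```

```text
clock: 9.47
eef_pos: [542.2, 34.5, 45.9]
eef_rot: [-3.141, 0.002, 3.141]
wrist_force: [-5.1, -2.8, 21.6]
finger_gap: 0.4
finger_force: 11.0
```

Bottomed out (force well above 5 N). Releasing and rising clear.

```bash
python3 -m handwheel '0 0 .1 0 1;0 0 .3 0 1;0 0 .7 0 1;0 0 .8 0 1;0 0 .8 0 1;0 0 .4 0 1;0 0 0 0 1;0 0 0 0 1;0 0 0 0 1'
python3 - <<'E'
from h import *
p,D=camera("side");cv2.imwrite("pics/end.png",p[:,:,::-1])
E
```

```text
clock: 10.22
eef_pos: [540.9, 34.7, 167.1]
eef_rot: [3.141, -0.002, 3.141]
wrist_force: [-0.2, -0.1, 0.1]
finger_gap: 0.1
finger_force: 0.0
```

View pics/end.png

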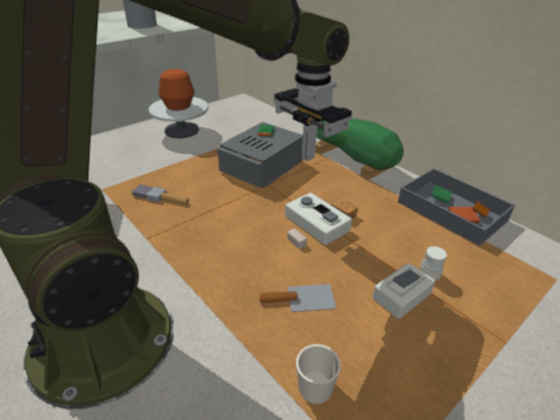

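The picture shows the tray home (260,155), the rocker over (405,280), the round key up (307,202), and every loose thing where it was. Handing in.

```bash
python3 -c "from cell import sign_off;print(sign_off())"
```

```text
the job is handed in; nothing more can be done
None
```

I pushed the tray home, tipped the rocker to on and pressed and released the round key, in that order. The job was handed in at about 10 s; the sign-off gave no verdict, but the last picture showed all three as required and the loose things undisturbed.

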